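# Fetch the retainer basket out of the covered parts can

## Task

Take the lid off the parts can and set it down gently, knob up and wholly on the rubber mat. Then lift the basket of valve spring retainers out of the can and stand it gently upright on the floor of the shallow tray, with both retainers still in it. Leave the can standing where it is and do not disturb the bottle, the engine valve or the wrench.

Things in the scene. Friction and masses are not known exactly. Their poses are not given: they have to be found in the camera images.
- can: Round open-topped plain steel can, loose but heavy (1.6 kg), 150 outside diameter, 144 inside, 110 high, floor 4 thick, standing on the bench. Origin: centre of its underside, z up.
- lid: Loose round steel lid on the can, 158 diameter; under it a plug 132 diameter, 6 high, sits in the can's mouth with 6 play. Black knob in the centre: cylinder 30 diameter, 26 to 52 above the origin, on a stem of 18; the lid's top under the knob is 16 above the origin. Origin: centre of the plug's flat underside (104 above the can's underside when on), z up through the knob. 0.25 kg.
- basket: Round perforated aluminium basket in the can under the lid, 110 diameter, wall 45 high, floor 3. Rigid upright bail handle across it: its grip is a straight bar 10 wide (along basket x), 60 long (along basket y), 12 high, centre 87 above the origin (bar top 13 below the can's rim). Origin: centre of its underside (4 above the can's), z up. 0.25 kg plus contents.
- retainer1: One of two loose dark steel valve spring retainers lying in the basket: stepped disc 30 diameter, 11 high, 30 g. Origin: centre of its underside.
- retainer2: The other retainer, the same.
- mat: Square black rubber mat, 210 x 210, 4 thick, fixed flat on the bench; the lid goes here. Origin: centre of its underside, x and y along its edges; its top is at z = 4.
- tray: Square shallow aluminium tray, 200 x 200 outside, walls 4 thick and 20 high, floor 4 thick, fixed on the bench; the basket goes here. Origin: centre of its underside, x and y along its edges.
- bottle: Bystander: closed grey plastic bottle, 64 diameter, 150 high. Origin: centre of its underside.
- valve: Bystander: steel engine valve standing on its head, head 42 diameter, stem 8 diameter, 105 high. Origin: centre of its underside.
- wrench: Bystander: steel wrench, about 180 long, lying flat on the bench on the far side of the bench. Origin: centre of its underside.
Things that resemble listed ones, but are neither listed nor needed, are in the scene too. What is shaped like the lid but orange is not meant.

How it is judged:
By the outcome, as a careful person would: the job done as asked, in the order asked, and still so for the second after the job is handed in, with the robot touching nothing.
It also fails if it takes over 69 s, if anything falls off the work surface, if the arm or the gripper's body presses on something with over 40 N, if the wrist force passes 120 N, or if a joint passes its speed limit or range.

## Robot

A 6-joint arm with a two-finger parallel gripper is mounted at the origin on the work surface. World frame = base frame: x ahead of the robot, y to its left, z up, the work surface at z = 0. Lengths are in m, angles in rad, forces in N, time in s.
With the tool pointing down it reaches from about 0.375 to 0.75 m from the base axis. Payload 9 kg.
Tool frame: the origin (TCP) lies midway between the tips of the shut fingers; the grasp point (between the pads) lies 19 mm behind it; z points along the fingers, y is the line along which they close (so a half turn about z gives the same grasp; the last joint's range is limited). The gripper opens to 85 mm and grips with 20 to 120 N. Pads are 22 mm wide; open, the fingers measure 114 mm over their backs; the gripper's body (76 mm by 85 mm) begins 54 mm behind the grasp point. The pads swing forward as they close: fully open they stand 13 mm farther back than shut.
Start: joints at [1.047, 0.104, 0.097, 1.564, 0, 1.353], TCP at [0.181, 0.572, 0.231] pointing down, gripper open.
Joint ranges: [-2.99, 2.99], [-0.84, 1.86], [-1.1, 1.16], [-1.84, 2.11], [-1.51, 1.56], [-3.14, 3.14]. Speed limits (rad/s): [2.22, 2.22, 2.57, 3.14, 3.14, 3.14].

## Interface

Orientations are given as a unit quaternion [x, y, z, w].
In Python, from rig import robot gives the robot as it stands. Calls block until the motion is done:
- robot.move_ptp(position, orientation): joint-space move of the TCP to a pose.
- robot.move_l(position, frame=None, rate=0.15): straight line of the TCP; frame=None keeps the orientation; rate is the mean speed in m/s.
- robot.goto_joints(angles): joint-space move.
- robot.command_gripper(opening, force=None): opening from 0.0 (shut) to 1.0 (fully open); force is the grip in N (None keeps the last); returns when the fingers have stopped.
- robot.wait(seconds).
- robot.inverse_kinematics(position, orientation): joint angles nearest the present ones, or None.
- robot.observe(): the state.
- robot.get_image(name): name is "scene" or "side" or "wrist"; returns a dict with "img" (400x640x3 uint8, red, green, blue), "intrinsics" (3x3 intrinsics, pixels), "pose" (4x4, takes a point from camera to world coordinates). Camera axes: x right, y down, z forward; pixel columns grow to the right and rows downward; lengths in m; the calibration is good to about 2 mm. A picture is of the moment at which its call begins. There is no depth.
A pose or a line that the arm cannot do raises robot.IKError and nothing moves.
- robot.sign_off(): hands the job in; it is judged then, once.
The state is a dict: "t": time; "joints": joint angles; "qd": joint speeds; "joint_torque": joint torques, N m; "ee_pos": TCP position; "eef_rot": TCP orientation; "force": force on the tool from outside, world axes, zero at the start; "ft_torque": the same for the moment, N m; "grip_width": opening from 0.0 (shut) to 1.0 (fully open); "finger_force": force on a finger pad.
Only numpy, scipy, OpenCV 4.12 (cv2) and the standard library are available. Lean on these libraries where they do the work, as an engineer would, in place of code of your own. Each camera call takes 0.05 s, during which the arm holds its last target. There are 200 camera calls.

## Working session

There is one attempt and no reset: what is moved stays moved. The work goes in short steps, each a Python script; the robot and the scene stay as the last script left them, time stands still between calls to the robot, and variables do not carry over. Pictures are saved under pics/ and viewed, at most 10 in all, crops included, and the job is handed in when it is done.

```bash
ls; mkdir -p pics; python3 - <<'E'
from rig import robot
import cv2
for n in("scene","side"):
    r=robot.get_image(n);cv2.imwrite(f"pics/{n}0.png",r["img"][:,:,::-1]);print(n,r["intrinsics"],r["pose"])
o=robot.observe();print(o)
E
```

```text
pics
scene [[429.41715469   0.         326.02511135]
 [  0.         429.41715469 195.87596333]
 [  0.           0.           1.        ]] [[ 3.35001655e-01  8.11909562e-01 -4.78097014e-01  1.06889093e+00]
 [ 9.42216929e-01 -2.88093684e-01  1.70965748e-01 -9.22894427e-02]
 [ 1.07199535e-03 -5.07744909e-01 -8.61506795e-01  1.10292692e+00]
 [ 0.00000000e+00  0.00000000e+00  0.00000000e+00  1.00000000e+00]]
side [[412.96513677   0.         314.10518207]
 [  0.         412.96513677 191.22166278]
 [  0.           0.           1.        ]] [[-0.99757539 -0.04531861  0.0528164   0.47396425]
 [-0.06901785  0.74169223 -0.66718002  0.83315951]
 [-0.00893785 -0.66920764 -0.7430217   0.91052695]
 [ 0.          0.          0.          1.        ]]
{'t': 0.1, 'joints': array([ 1.04731355e+00,  1.04624878e-01,  9.65251711e-02,  1.56391520e+00,
       -4.46659606e-06,  1.35308258e+00]), 'qd': array([-0.0006266 , -0.00128315,  0.00206145,  0.00134954,  0.00060636,
        0.00034028]), 'joint_torque': array([ 6.40026585e-03, -5.58207214e+01,  5.04718065e+01,  1.30528191e-02,
       -2.72620200e-04, -1.91671046e-05]), 'ee_pos': array([0.1804559 , 0.57189191, 0.23059667]), 'eef_rot': array([ 1.52289604e-01,  9.88335725e-01, -5.68736628e-04, -2.18587559e-04]), 'force': array([-0.17019899, -0.08183509, -0.24274853]), 'ft_torque': array([ 0.00196031, -0.03471204, -0.02442664]), 'finger_force': 0.0, 'grip_width': 0.9975862835853487}
```

View pics/scene0.png

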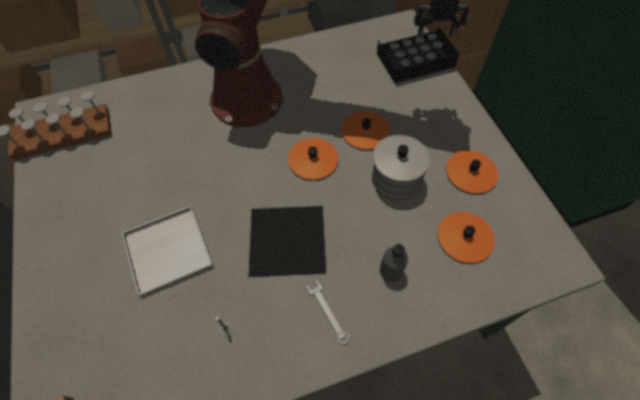

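View pics/side0.png

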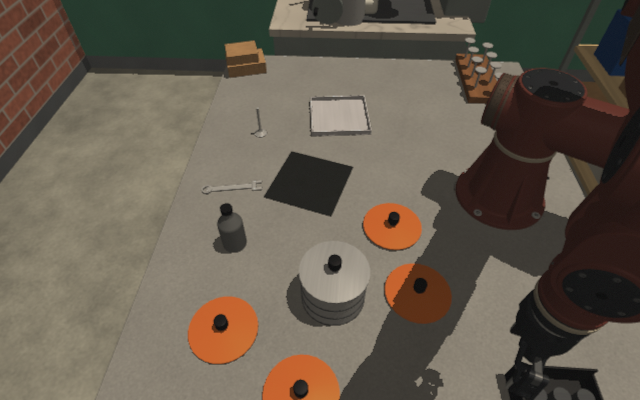

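The scene view shows the steel can with its lid and knob at (403,150), the mat at about (288,240), the tray at (167,251), the bottle at (395,262), the valve at (225,328) and the wrench at (328,312). In the side view the knob is at (335,260), the mat at (309,183) and the tray at (339,115). Next I'll enlarge these to read them more precisely.

```bash
cat > h.py <<'E'
import numpy as np, cv2
from rig import robot
def ray(cam,uv,z):
    K,T=np.array(cam["intrinsics"]),np.array(cam["pose"])
    d=T[:3,:3]@np.linalg.inv(K)@[uv[0],uv[1],1]
    return (T[:3,3]+d*(z-T[2,3])/d[2]).round(4)
def proj(cam,P):
    K,T=np.array(cam["intrinsics"]),np.array(cam["pose"])
    p=K@(T[:3,:3].T@(np.array(P)-T[:3,3])); return p[:2]/p[2]
def down(yaw): # tool z down, tool y axis (closing) at angle yaw from world x
    from scipy.spatial.transform import Rotation as R
    y=np.array([np.cos(yaw),np.sin(yaw),0]); z=np.array([0,0,-1.]); x=np.cross(y,z)
    return R.from_matrix(np.c_[x,y,z]).as_quat()
E
python3 - <<'E'
from h import *
import cv2
a=cv2.imread("pics/scene0.png"); b=cv2.imread("pics/side0.png")
def c(i,x,y,w,h,s,g=1.0): return cv2.convertScaleAbs(cv2.resize(i[y:y+h,x:x+w],None,fx=s,fy=s,interpolation=cv2.INTER_CUBIC),alpha=g)
cv2.imwrite("pics/c1.png",np.vstack([c(a,110,190,266,110,3,1.6),np.hstack([c(a,360,120,88,88,3,1.6),c(b,285,230,100,88,3,1.6),np.zeros((264,234,3),np.uint8)])]))
cv2.imwrite("pics/c2.png",c(b,250,85,190,140,4,1.6))
S=robot.get_image("scene");D=robot.get_image("side")
print("knob",ray(S,(403,148),.156),ray(D,(335,258),.156))
print("mat",ray(S,(288,240),.004),ray(D,(309,183),.004));print("tray",ray(S,(167,251),.02),ray(D,(339,115),.02))
print("bottle",ray(S,(398,249),.15),ray(D,(226,208),.15))
print("valve",ray(S,(219,319),.105),ray(D,(258,109),.105), "wrench",ray(S,(315,287),0),ray(S,(343,338),0))
E
```

```text
knob [0.4704 0.3454 0.156 ] [0.4695 0.3453 0.156 ]
mat [ 0.5586 -0.0226  0.004 ] [ 0.556  -0.0131  0.004 ]
tray [ 0.4873 -0.3434  0.02  ] [ 0.4755 -0.3277  0.02  ]
bottle [0.7374 0.2101 0.15  ] [0.7351 0.2171 0.15  ]
valve [ 0.7432 -0.2374  0.105 ] [ 0.7352 -0.233   0.105 ] wrench [0.7111 0.0052 0.    ] [0.8588 0.0286 0.    ]
```

View pics/c1.png

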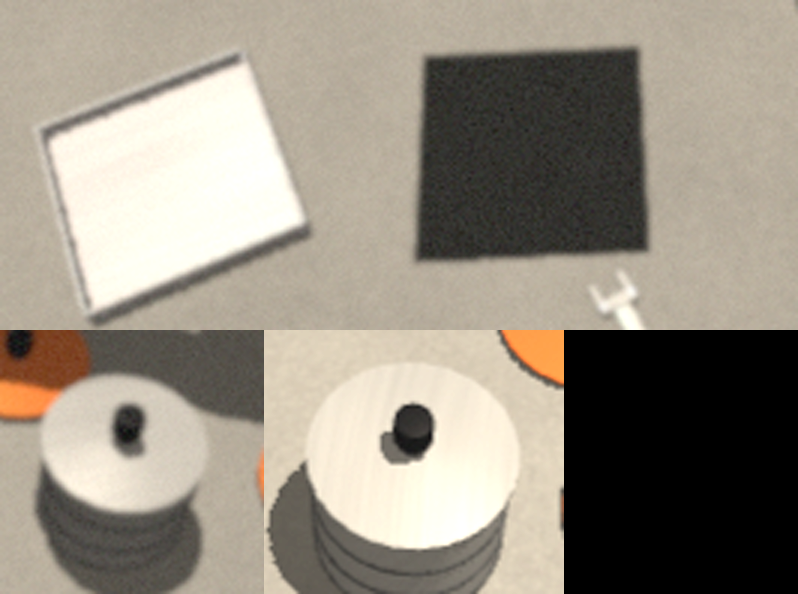

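View pics/c2.png

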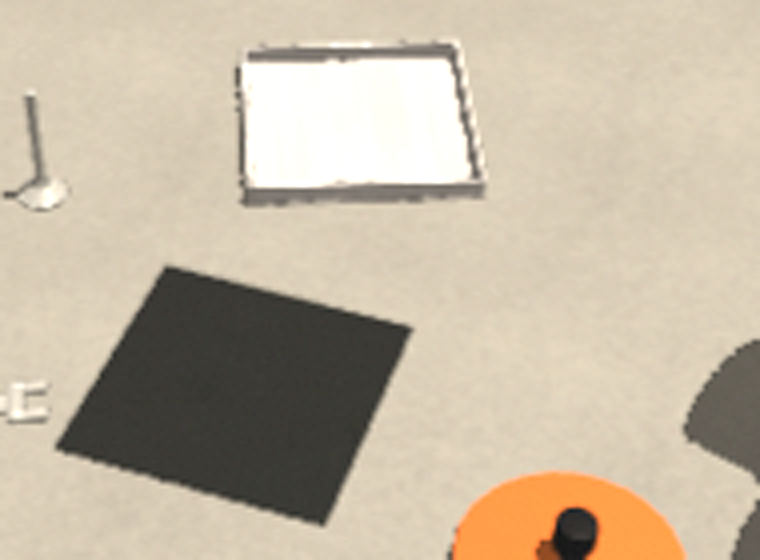

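The crops show these corners:

| Object | View | Crop | Corner pixels |
|---|---|---|---|
| Mat | Scene | c1 | (425,57), (637,48), (648,249), (417,260) |
| Mat | Side | c2 | (167,266), (412,328), (324,524), (57,447) |
| Tray rim | Scene | c1 | (38,130), (240,55), (309,228), (90,315) |
| Tray rim | Side | c2 | (243,47), (458,41), (485,187), (244,192) |

In c1 the knob top is at (131,413) in the scene inset and (415,415) in the side inset.

```bash
python3 - <<'E'
from h import *
S=robot.get_image("scene");D=robot.get_image("side")
sc=lambda p:(p[0]/3+110,p[1]/3+190); sd=lambda p:(p[0]/4+250,p[1]/4+85)
q={}
for n,z,A,B in(("mat",.004,[(425,57),(637,48),(648,249),(417,260)],[(412,328),(324,524),(57,447),(167,266)]),
 ("tray",.02,[(38,130),(240,55),(309,228),(90,315)],[(458,41),(485,187),(244,192),(243,47)])):
    a=np.array([ray(S,sc(p),z)[:2] for p in A]);b=np.array([ray(D,sd(p),z)[:2] for p in B])
    print(n,a.tolist(),b.tolist(),"c",a.mean(0),b.mean(0))
    for m in(a,b):
        e=np.roll(m,-1,0)-m; print(" sides",np.linalg.norm(e,axis=1).round(4),"yaw",np.degrees(np.arctan2(e[:,1],e[:,0])).round(1))
print("knob",ray(S,(403.7,147.7),.156),ray(D,(335.3,258.3),.156),"lid",ray(D,(334.7,272),.119))
for p in((.47,.345),(.557,-.018),(.48,-.335)):
  for y in (0,.5,1,1.57,2.1,2.6):
    j=robot.inverse_kinematics([*p,.13],down(y)); print(p,y,None if j is None else np.round(j,2))
E
```

```text
mat [[0.4284, -0.0935], [0.4879, 0.1041], [0.6856, 0.0452], [0.6264, -0.1523]] [[0.4245, -0.0895], [0.4847, 0.1095], [0.6824, 0.0498], [0.6226, -0.149]] c [ 0.557075 -0.024125] [ 0.55355 -0.0198 ]
 sides [0.2064 0.2063 0.2062 0.2065] yaw [  73.2  -16.6 -106.7  163.5]
 sides [0.2079 0.2065 0.2076 0.2068] yaw [  73.2  -16.8 -106.7  163.3]
tray [[0.3927, -0.4512], [0.3762, -0.2601], [0.5718, -0.2345], [0.5869, -0.4282]] [[0.3856, -0.4498], [0.3658, -0.2438], [0.5656, -0.2257], [0.5816, -0.4294]] c [ 0.4819 -0.3435] [ 0.47465  -0.337175]
 sides [0.1918 0.1973 0.1943 0.1956] yaw [  94.9    7.5  -85.5 -173.2]
 sides [0.2069 0.2006 0.2043 0.1971] yaw [  95.5    5.2  -85.5 -174.1]
knob [0.4702 0.3477 0.156 ] [0.4689 0.346  0.156 ] lid [0.4687 0.3574 0.119 ]
(0.47, 0.345) 0 [ 0.41  0.06 -0.14  1.38  0.    1.98]
(0.47, 0.345) 0.5 [ 0.41  0.06 -0.14  1.38  0.    1.48]
(0.47, 0.345) 1 [ 0.41  0.06 -0.14  1.38  0.    0.98]
(0.47, 0.345) 1.57 [ 0.41  0.06 -0.14  1.38  0.    0.41]
(0.47, 0.345) 2.1 [ 0.41  0.06 -0.14  1.38  0.   -0.12]
(0.47, 0.345) 2.6 [ 0.41  0.06 -0.14  1.38  0.   -0.62]
(0.557, -0.018) 0 [-0.27 -0.02 -0.21  1.38  0.    1.3 ]
(0.557, -0.018) 0.5 [-0.27 -0.02 -0.21  1.38  0.    0.8 ]
(0.557, -0.018) 1 [-0.27 -0.02 -0.21  1.38  0.    0.3 ]
(0.557, -0.018) 1.57 [-0.27 -0.02 -0.21  1.38  0.   -0.27]
(0.557, -0.018) 2.1 [-0.27 -0.02 -0.21  1.38  0.   -0.8 ]
(0.557, -0.018) 2.6 [-0.27 -0.02 -0.21  1.38  0.   -1.3 ]
(0.48, -0.335) 0 [-0.83  0.06 -0.13  1.38  0.    0.74]
(0.48, -0.335) 0.5 [-0.83  0.06 -0.13  1.38  0.    0.24]
(0.48, -0.335) 1 [-0.83  0.06 -0.13  1.38  0.   -0.26]
(0.48, -0.335) 1.57 [-0.83  0.06 -0.13  1.38  0.   -0.83]
(0.48, -0.335) 2.1 [-0.83  0.06 -0.13  1.38  0.   -1.36]
(0.48, -0.335) 2.6 [-0.83  0.06 -0.13  1.38  0.   -1.86]
```

```bash
python3 - <<'E'
from h import *
robot.move_ptp([.4696,.3468,.26],down(1.57)); r=robot.get_image("wrist")
cv2.imwrite("pics/w1.png",r["img"][:,:,::-1]); print(r["pose"],r["intrinsics"],proj(r,[.4696,.3468,.156]),robot.observe()["t"])
E
```

```text
[[ 5.54874900e-04  9.64755272e-01  2.63148166e-01  4.02929700e-01]
 [ 9.99999832e-01 -5.79225888e-04  1.49589581e-05  3.46718508e-01]
 [ 1.66853964e-04  2.63148114e-01 -9.64755431e-01  4.02981476e-01]
 [ 0.00000000e+00  0.00000000e+00  0.00000000e+00  1.00000000e+00]] [[289.66780818   0.         319.54642207]
 [  0.         289.66780818 200.0087555 ]
 [  0.           0.           1.        ]] [319.63392169 199.24758133] 1.725
```

View pics/w1.png

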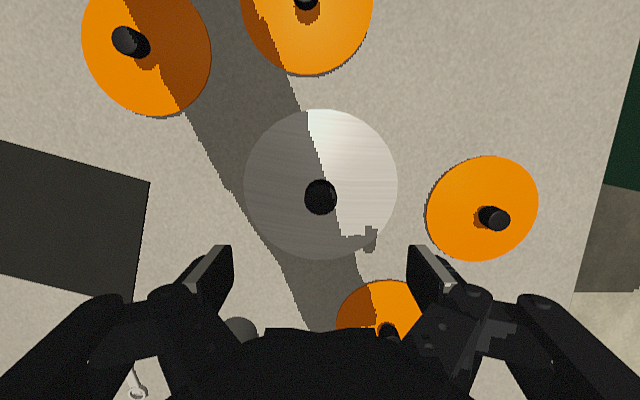

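The wrist view shows the knob centred at (320,197) against a predicted (319.6,199), which agrees to about 1 mm. I'll grasp it now.

```bash
python3 - <<'E'
from h import *
def s(m): o=robot.observe();print(m,round(o["t"],2),o["ee_pos"].round(4),o["force"].round(1),round(o["finger_force"],1),round(o["grip_width"],3))
robot.move_l([.470,.3468,.126],rate=.12); s("at")
robot.command_gripper(0.2,40); s("grip")
robot.move_l([.470,.3468,.146],rate=.05); s("lift")
robot.move_l([.470,.3468,.24],rate=.12); s("up")
r=robot.get_image("scene");cv2.imwrite("pics/s2.png",cv2.resize(r["img"][90:240,300:500,::-1],None,fx=3,fy=3))
E
```

```text
at 2.99 [0.4705 0.347  0.1269] [-0.2  0.1  0.3] 0.0 0.998
grip 3.55 [0.4702 0.347  0.1264] [-1.1  1.4  2.7] 39.7 0.341
lift 4.1 [0.4701 0.3468 0.1461] [ 0.6 -0.2 -3.6] 39.8 0.341
up 5.03 [0.4697 0.3467 0.239 ] [ 0.5 -0.3 -2.7] 39.8 0.334
```

View pics/s2.png

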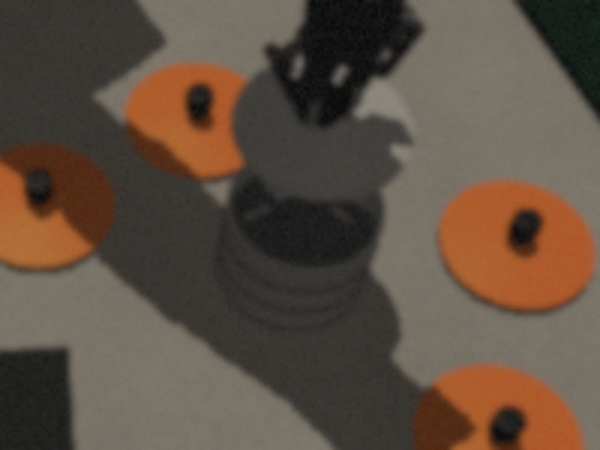

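The lid is in the hand and level. I'll carry it to the mat and set it down.

```bash
python3 - <<'E'
from h import *
def s(m): o=robot.observe();print(m,round(o["t"],2),o["ee_pos"].round(4),o["force"].round(1),round(o["finger_force"],1),round(o["grip_width"],3));return o
X=[.555,-.022]
robot.move_l([*X,.2],rate=.18); s("over")
robot.move_l([*X,.04],rate=.1); f0=s("near")["force"][2]
z=.04
while z>.018:
    z-=.001; robot.move_l([*X,z],rate=.02); f=robot.observe()["force"][2]
    if f-f0>1.5: break
robot.wait(.2);s("down")
robot.command_gripper(.55); s("open")
robot.command_gripper(1.0)
robot.move_l([*X,.15],rate=.12); 
# look into can from wrist
robot.move_ptp([.44,.347,.30],down(1.57)); s("can")
for n in("wrist","scene"):
    r=robot.get_image(n);np.save(f"{n}.npy",r["pose"]);cv2.imwrite(f"pics/{n}3.png",r["img"][:,:,::-1])
i=cv2.imread("pics/scene3.png")[150:300,200:480];j=cv2.imread("pics/wrist3.png")
r=robot.get_image("wrist");print(proj(r,[.47,.347,.11]),proj(r,[.47,.347,.097]))
u,v=proj(r,[.47,.347,.097]).astype(int);v=max(v,100)
cv2.imwrite("pics/c3.png",cv2.convertScaleAbs(np.hstack([cv2.resize(j[v-100:v+100,u-100:u+100],(500,500),interpolation=2),cv2.resize(i,(300,160)).repeat(1,0) if 0 else cv2.copyMakeBorder(cv2.resize(i,(300,160)),0,340,0,0,0)]),alpha=1.8))
E
```

```text
over 7.35 [ 0.5549 -0.0214  0.2001] [ 0.3 -0.8 -4.1] 39.8 0.335
near 9.1 [ 0.5555 -0.0221  0.0407] [-0.2 -0.2 -3.9] 39.8 0.337
down 12.8 [ 0.5552 -0.0221  0.0264] [-2.4  0.1  5. ] 40.4 0.336
open 13.12 [ 0.5551 -0.022   0.0259] [0.2 0.8 0.6] 0.0 0.55
can 16.3 [0.4405 0.3462 0.2993] [-0.2 -0.1 -0.1] 0.0 1.001
[321.09372469 204.10650371] [321.04539736 201.20380755]
```

View pics/c3.png

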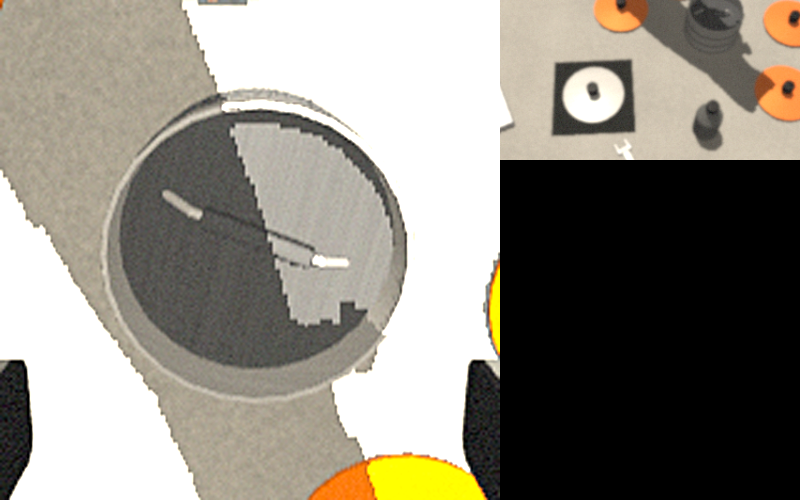

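The lid sits centred on the mat, knob up. The bail runs from about (165,195) to (345,262) in the crop. Its grip bar is dark there, so I'll enlarge it with gamma correction.

```bash
python3 - <<'E'
import cv2,numpy as np
j=cv2.imread("pics/wrist3.png")[130:265,255:390]
j=cv2.resize(j,(594,594),interpolation=2)
cv2.imwrite("pics/c4.png",(255*(np.clip(j/190.,0,1))**.6).astype(np.uint8))
E
```

```text
(no output)
```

View pics/c4.png

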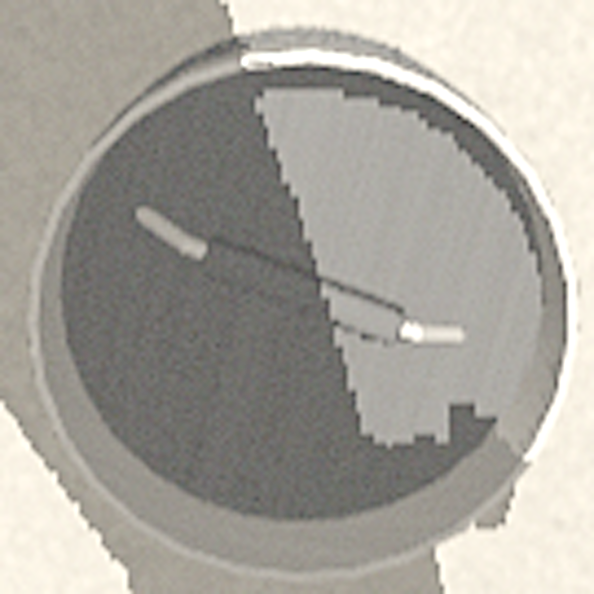

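The bar's top lies between (205,250) and (405,330), matching 60 × 10 mm at its height. The bail arms run out to (140,215) and (460,335). The flat grey disc inside is odd, so I'll project the known circles to see what it is.

```bash
python3 - <<'E'
from h import *
W=robot.get_image("wrist")
cr=lambda P:(proj(W,P)-[255,130])*4.4
full=lambda p:(p[0]/4.4+255,p[1]/4.4+130)
t=np.linspace(0,6.28,200)
for n,r,z in(("rim out",.075,.11),("rim in",.072,.11),("wall foot",.072,.004),("can foot",.075,0),("basket rim",.055,.049),("basket floor",.055,.007),("d",.055,.10)):
    p=np.array([cr([.47+r*np.cos(a),.347+r*np.sin(a),z]) for a in t]); print(n,p.min(0).round(),p.max(0).round())
print("seen: outer x30..580 y30..575 ; disc x62..543 y70?..520")
for z in(.097,.085):
    a=ray(W,full((205,245)),z);b=ray(W,full((408,325)),z);d=b-a;print("bar",z,a,b,(a+b)/2,np.linalg.norm(d),np.degrees(np.arctan2(d[1],d[0])))
a=ray(W,full((140,215)),.049);b=ray(W,full((460,335)),.049);print("arms",a,b,(a+b)/2,np.linalg.norm(a-b),np.degrees(np.arctan2(*(b-a)[[1,0]])))
for z in(.11,):print("rim centre",ray(W,full((305,302)),z))
E
```

```text
rim out [14. 44.] [567. 577.]
rim in [25. 56.] [556. 568.]
wall foot [84. 34.] [494. 435.]
can foot [77. 24.] [501. 439.]
basket rim [116.  98.] [463. 435.]
basket floor [132.  85.] [447. 394.]
d [ 93. 118.] [488. 499.]
seen: outer x30..580 y30..575 ; disc x62..543 y70?..520
bar 0.097 [0.4503 0.3234 0.097 ] [0.4735 0.3802 0.097 ] [0.4619 0.3518 0.097 ] 0.0613553583642048 67.78240573048168
bar 0.085 [0.4529 0.3226 0.085 ] [0.477  0.3814 0.085 ] [0.46495 0.352   0.085  ] 0.06354722653271346 67.7130446836401
arms [0.4512 0.3001 0.049 ] [0.4907 0.4018 0.049 ] [0.47095 0.35095 0.049  ] 0.10910151236348653 68.7739670847826
rim centre [0.4633 0.3509 0.11  ]
```

Projection puts the grey disc at about z = 0.07, spanning the can's full width. The bail stands above it. The bar's top centre is at about (0.466, 0.352), with its long axis at about 69.5°, and the can's centre is at about (0.470, 0.351). I'll grasp with the gripper part open, stopping on any contact force, and keep the fingertips above z = 0.072.

```bash
python3 - <<'E'
from h import *
def s(m): o=robot.observe();print(m,round(o["t"],2),o["ee_pos"].round(4),o["force"].round(1),round(o["finger_force"],1),round(o["grip_width"],3));return o
X=[.466,.352]
robot.command_gripper(.42,60)
robot.move_ptp([*X,.18],down(np.radians(159.5)))
f0=s("above")["force"]
for z in np.arange(.16,.0749,-.0085):
    robot.move_l([*X,z],rate=.08)
    if np.abs(robot.observe()["force"]-f0).max()>3: print("contact");break
s("at")
if z<.08:
    robot.command_gripper(0.0,60); s("grip")
    r=robot.get_image("scene");cv2.imwrite("pics/s5.png",r["img"][:,:,::-1])
    robot.move_l([*X,.095],rate=.04);robot.wait(.2);s("lift")
    r=robot.get_image("side");i=cv2.resize(r["img"][200:340,260:420,::-1],None,fx=4,fy=4,interpolation=2);cv2.imwrite("pics/s6.png",i)
E
```

```text
above 18.16 [0.4662 0.3521 0.1805] [ 0.2 -0.9  0.6] 0.0 0.419
at 21.14 [0.4656 0.3518 0.0743] [-0.  -0.2 -0.5] 0.0 0.417
grip 21.49 [0.4659 0.352  0.075 ] [-0.6 -0.2 -1.4] 60.6 0.102
lift 22.39 [0.4658 0.3519 0.0947] [-0.5 -0.1 -2.4] 60.4 0.106
```

```bash
python3 - <<'E'
from h import *
def s(m): o=robot.observe();print(m,round(o["t"],2),o["ee_pos"].round(4),o["force"].round(1),o["ft_torque"].round(2),round(o["finger_force"],1),round(o["grip_width"],3));return o
X=[.466,.352]
robot.move_l([*X,.15],rate=.06);s("a")
robot.move_l([*X,.235],rate=.08);robot.wait(.3);s("b")
ims=[]
for n,(u,v) in(("side",(335,250)),("scene",(400,150))):
    r=robot.get_image(n);ims.append(cv2.resize(r["img"][v-80:v+80,u-65:u+65,::-1],(390,480),interpolation=2))
cv2.imwrite("pics/c7.png",(255*(np.hstack(ims)/255.)**.65).astype(np.uint8))
E
```

```text
a 23.51 [0.4657 0.3519 0.1494] [ 0.1 -0.6 -1.9] [0.01 0.03 0.01] 60.4 0.099
b 25.02 [0.4659 0.352  0.2348] [-0.4 -0.3 -2.2] [-0.   -0.02  0.05] 60.4 0.097
```

View pics/c7.png

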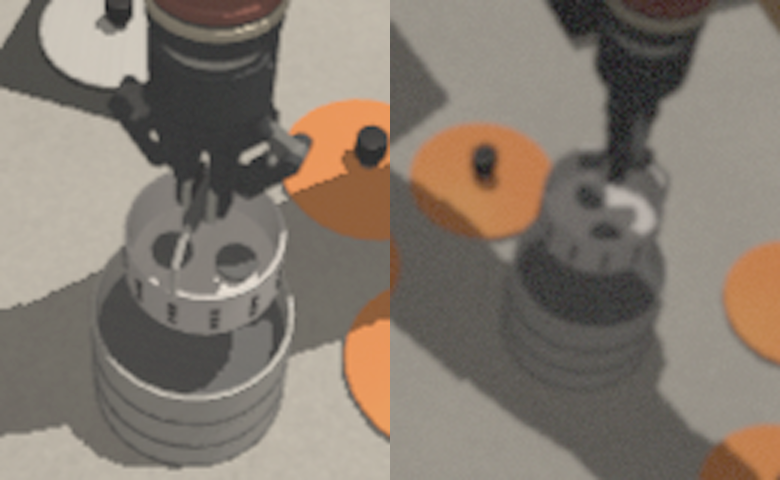

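The basket is clear of the can with both retainers in it, seen as dark discs in both views. The grey disc is liquid in the can. Now I'll carry the basket to the tray.

```bash
python3 - <<'E'
from h import *
def s(m): o=robot.observe();print(m,round(o["t"],2),o["ee_pos"].round(4),o["force"].round(1),round(o["finger_force"],1),round(o["grip_width"],3));return o
X=[.478,-.340]
robot.move_l([.47,.0,.24],rate=.12)
robot.move_l([*X,.235],rate=.12);s("over")
robot.move_l([*X,.088],rate=.07);robot.wait(.2);f0=s("near")["force"][2]
z=.088
while z>.070:
    z-=.001; robot.move_l([*X,z],rate=.02); f=robot.observe()["force"][2]
    if f-f0>1.8: break
robot.wait(.2);s("down")
robot.command_gripper(.25); s("open")
robot.command_gripper(.42)
robot.move_l([*X,.2],rate=.1);robot.move_l([.5,-.15,.3],rate=.2);s("clear")
ims=[]
r=robot.get_image("scene");a=r["img"][130:350,100:440,::-1]
b=robot.get_image("side")["img"][70:290,190:400,::-1]
f=lambda i,w:cv2.resize(i,(w,int(i.shape[0]*w/i.shape[1])),interpolation=2)
A,B=f(a,460),f(b,340);h=max(len(A),len(B));p=lambda i:cv2.copyMakeBorder(i,0,h-len(i),0,0,0)
cv2.imwrite("pics/c8.png",(255*(np.hstack([p(A),p(B)])/255.)**.65).astype(np.uint8))
E
```

```text
over 31.19 [ 0.478  -0.3397  0.2351] [ 0.2  0.5 -2. ] 60.4 0.102
near 33.64 [ 0.4781 -0.3401  0.0882] [-0.2  0.3 -1.9] 60.4 0.101
down 37.34 [ 0.4779 -0.3401  0.0748] [-4.3  2.4  5.1] 61.4 0.102
open 37.62 [ 0.4781 -0.3401  0.0741] [1.1 0.8 1.4] 0.0 0.249
clear 40.55 [ 0.4998 -0.1505  0.2993] [ 0.3  0.  -0.7] 0.0 0.421
```

View pics/c8.png

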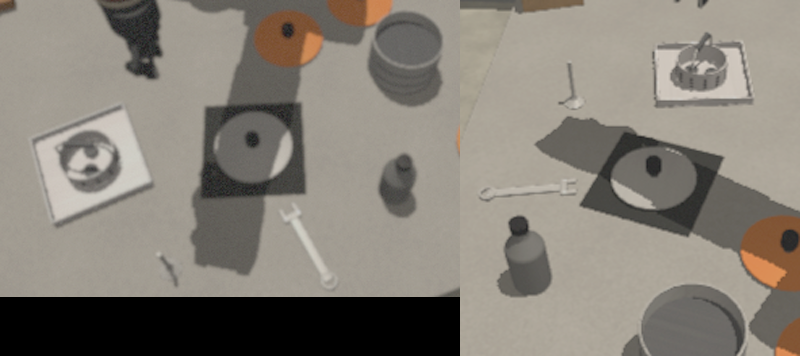

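Both views show the basket upright in the tray with its two retainers and the lid knob up, wholly on the mat. The can, bottle, valve and wrench are still standing where they were, so I'll hand it in.

```bash
python3 -c "
from rig import robot
print(robot.sign_off())"
```

```text
the job is handed in; nothing more can be done
None
```

The job is handed in at about 41 s: the lid is knob up on the mat, the basket stands in the tray with both retainers, and the last pictures show the can, bottle, valve and wrench undisturbed; sign-off returned no verdict.

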